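# Weigh the dropper bottle

## Robot

A 6-joint arm with a two-finger parallel gripper is mounted at the origin on a cart in front of the work surface, level with it; the furniture and walls round the work are solid. World frame = base frame: x ahead of the robot, y to its left, z up, the work surface at z = 0. Lengths are in m, angles in degrees, forces in N, time in s.
With the tool pointing down it reaches from about 0.4 to 0.825 m from the base axis. Payload 7 kg.
Tool frame: the origin (TCP) lies at the very end of the fingers, on their centre line; the grasp point (between the pads) lies 19 mm behind it (ctrl.grip_point_offset is the distance from the TCP to the grasp point, in m); x points along the fingers, z is the direction in which the jaws open and shut, and the axes are right-handed (so a half turn about x gives the same grasp; the last joint's range is limited). The gripper opens to 88 mm and grips with 3 to 60 N. Pads are 19 mm wide; open, the fingers measure 130 mm over their backs; the gripper's body (78 mm by 193 mm) begins 47 mm behind the grasp point.
Start: joints at [83.256, 20.546, 0.682, 0, -70.136, -16.507], TCP at [0.266, 0.62, 0.227] pointing down, gripper open.
Joint ranges: [-176.03, 176.03], [-82.01, 121.73], [-58.28, 71.71], [-173.87, 95.51], [-174.79, -0.11], [-173.66, 173.66]. Speed limits (degrees/s): [136.94, 136.94, 172.46, 180, 180, 180].

## Interface

Orientations are given as [roll, pitch, yaw] about the fixed x, y, z axes, in that order (R = Rz(yaw) Ry(pitch) Rx(roll)).
In Python, from plant import get_obs, snapshot, calibration, close_job, ctrl gives the robot as it stands.
- The arm moves only by the tool move_arm, never from a script. Its argument "commands" is a list that holds one entry, the list of rows, each a list of 4 numbers: the shift along the tool's x, y, z in cm, then the turn about the tool's x in rad. In form: [[[dx, dy, dz, spin], ...]]. A call has 1 to 8 rows; each row shifts and turns the commanded pose from where the row before left it, along the tool's axes as they then stand; what a row does not reach is not made up. A row lasts 1/10 s, in which the tool goes at most 50 mm and 8.59 degrees, less where a joint would pass 70% of its speed; a pose out of reach is approached as far as the arm can. A call with a gripper value outside its range is refused whole. "jaw" is the finger opening in cm, from 0 to 8.76, set as the call begins (left out, the last holds). The fingers move at their own pace and stop on an object; the grip force is fixed at half the most. Time passes only in rows, so rows that do not move let the fingers close. It gives the time, the measured TCP pose, the force and the opening at its end, in the units of the state.
- get_obs(): the state, without advancing time (a new reading comes with each control period).
- snapshot(name): name is "side" or "top" or "wrist"; returns (picture, depth): 384x512x3 uint8, red, green, blue; 384x512 float32, m along the optical axis (not along the pixel's ray), 0 where there is no reading.
- calibration(name): a dict with "mtx" (3x3 intrinsics, pixels), "T" (4x4, takes a point from camera to world coordinates); the wrist camera has in their place "tool_from_camera" (4x4, takes a point from camera to tool coordinates, whose origin is the TCP and whose axes are the tool frame's). Camera axes: x right, y up, looking along -z (the intrinsics and any distortion apply to the point x, -y, -z); pixel columns grow to the right and rows downward; lengths in m; the calibration is good to about 2 mm. A picture is of the moment at which its call begins: read the wrist's pose just before it. calibration takes no time and is no camera call.
- close_job(): hands the job in, once; it reports no verdict.
The state is a dict: "clock": time; "joint_pos": joint angles; "qvel": joint speeds; "tau": joint torques, N m; "tool_pos": TCP position; "orientation": TCP orientation; "force": force on the tool from outside, world axes, zero at the start; "moment": the same for the moment, N m; "opening": finger opening in m.
Only numpy, scipy, OpenCV 4.12 (cv2) and the standard library are available. Lean on these libraries where they do the work, as an engineer would, in place of code of your own. Each camera call takes 0.05 s, during which the arm holds its last target. There are 200 camera calls.

## Task

Weigh the glass dropper bottle, the one with the rubber bulb on top: draw it out of the angled rack, leaving the two capped vials as they are, and stand it upright at the middle of the balance's round pan, so gently that the pan is never loaded with more than about 500 g. Let go of it, and then, with the bottle standing on the pan, press the round key on the balance's sloping front fully in and let it spring back. Do not disturb the other things on the bench.

Things in the scene. Friction and masses are not known exactly. Their poses are not given: they have to be found in the camera images.
- dropper: Loose pale brown glass dropper bottle, black rubber bulb on top, 78 mm long, 32-63 g. Body 27 mm in diameter from 0 to 48 mm above its underside (grip here), neck 16 mm to 58 mm, bulb 11 mm above. Origin: centre of its underside; z: along it to the bulb. It starts in any one of the rack's 3 pockets, leaning 35 deg from vertical, bulb towards the robot.
- vial_a: Loose dark amber glass vial without a dropper: body 27 mm in diameter with a low black screw cap 23 mm in diameter, 61 mm long in all, 40 g. It lies in one pocket of the rack like the dropper bottle; leave it there. Origin at the centre of its underside, z along it to the cap.
- vial_b: Loose dark amber glass vial without a dropper: body 27 mm in diameter with a low black screw cap 23 mm in diameter, 61 mm long in all, 40 g. It lies in one pocket of the rack like the dropper bottle; leave it there. Origin at the centre of its underside, z along it to the cap.
- rack: Fixed white rack, 226 mm wide (y), 100 deep; origin: its middle on the bench. Pockets at y = -75, 0, 75 mm: floor centre at x = 0, 42 mm up, axis leaning 35 deg to -x (the robot). A bottle lies on a rib 14 mm wide, 56 long, on its robot side; 12 mm high walls flank its foot (40 mm over outsides), one 8 mm high behind. It comes out freely along the axis; its left and right are free to grip.
- pan_top (a point): Centre of the top of the balance's round steel pan, z up. The pan is 90 mm in diameter, its top 66 mm above the bench, 17 mm above the housing. The fixed white balance (150 mm wide, 197 mm deep) stands round it, its sloping front with the key towards the robot, turned by up to 0.25 rad.
- pan (a joint): How far the pan is pressed down, in m: 0 unloaded, 0.009 at its stop. It springs with 1 N per mm (0.0005 under the bottle; 0.005 is the 500 g, 5 N, overload limit).
- key_top (a point): Centre of the top of the grey round key, on the right half of the balance's sloping front. The key is 26 mm in diameter and stands 10 mm above the slope. z points out of the key, leaning 30 degrees from vertical towards the robot; press against it along -z.
- key (a joint): How far the key is pressed, in m: 0 free, 0.005 fully in. It needs 1.4 N to start and 3.6 N at the end, and springs back.
- gel_rig: Fixed open clear plastic gel tank standing between the robot and the rack, 150 (x) x 270 (y) mm, 75 mm high with two posts to 93 mm. Pass over it. Origin at the middle of its underside.
- wire_rack: Fixed wire rack full of capped tubes, to the left of the gel tank and nearer to the robot than the bottle rack, 100 (x) x 220 (y) mm, about 130 mm high with the tubes. Pass over it. Origin at the middle of its underside.
- dish: Loose petri dish with lid, 66 mm in diameter, 16 mm high, lying between rack and balance. Bystander. Origin at the centre of its underside.
- timer: Loose white bench timer, 63x99x20 mm, lying behind, between rack and balance. Bystander. Origin at the centre of its underside.
- bulb: Loose red rubber pipette bulb, 37 mm in diameter, 31 mm high, to the right of the balance. Bystander. Origin at the centre of its underside.

How it is judged:
By the outcome, as a careful person would: the job done as asked, in the order asked, and still so for the second after the job is handed in, with the robot touching nothing.
It also fails if it takes over 53 s, if anything falls off the work surface, if the arm or the gripper's body presses on something with over 40 N, if the wrist force passes 120 N, or if a joint passes its speed limit or range.

## Working session

There is one attempt and no reset: what is moved stays moved. The work goes in short steps, Python scripts to look and compute and a tool call to move; the robot and the scene stay as the last step left them, time stands still between calls to the robot, and variables do not carry over. Pictures are saved under pics/ and viewed, about 8 in all and at most 12, crops included, and the job is handed in when it is done.

Besides the shell and the picture viewer there is one more tool, called after "Call:" in YAML: its name, and indented under it one key for each argument. move_arm: Moves the arm, as the interface text tells. Its arguments: {"type":"object","properties":{"commands":{"type":"array"},"jaw":{"type":"number"}},"required":["commands"]}

```bash
mkdir -p pics; ls
python3 - <<'E'
from plant import get_obs, snapshot, calibration, ctrl
import cv2,numpy as np
o=get_obs();print({k:np.round(v,3) for k,v in o.items()})
print([a for a in dir(ctrl) if a[0]!='_'],ctrl.grip_point_offset)
ims=[]
for n in ("side","top"):
    p,d=snapshot(n);np.savez(n+'0.npz',p=p,d=d);cv2.imwrite(f'pics/{n}0.png',p[...,::-1])
    c=calibration(n);print(n,{k:np.round(v,3).tolist() for k,v in c.items()}, (d>0).mean())
print({k:np.round(v,3).tolist() for k,v in calibration('wrist').items()})
E
```

```text
pics
{'clock': np.float64(0.0), 'joint_pos': array([ 8.3253e+01,  2.0592e+01,  6.3300e-01, -2.0000e-02, -7.0135e+01,
       -1.6509e+01]), 'qvel': array([ 0.066, -0.001, -0.075, -0.033, -0.065, -0.106]), 'tau': array([-1.0000e-03, -5.8272e+01,  2.9306e+01,  6.9970e+00,  7.0000e-03,
       -0.0000e+00]), 'tool_pos': array([0.266, 0.62 , 0.226]), 'orientation': array([   5.252,   89.904, -108.01 ]), 'force': array([ 0.753,  0.39 , -0.513]), 'moment': array([-0.017, -0.007,  0.045]), 'opening': np.float64(0.088)}
['PlanningError', 'grip_point_offset'] 0.0188
side {'mtx': [[352.089, 0.0, 255.302], [0.0, 352.089, 194.594], [0.0, 0.0, 1.0]], 'T': [[-0.979, 0.098, -0.178, 0.338], [-0.203, -0.488, 0.849, 0.762], [-0.004, 0.867, 0.498, 0.602], [0.0, 0.0, 0.0, 1.0]]} 0.9906209309895834
top {'mtx': [[444.0, 0.0, 252.75], [0.0, 444.0, 191.228], [0.0, 0.0, 1.0]], 'T': [[0.007, 0.995, -0.103, 0.406], [-1.0, 0.004, -0.025, -0.146], [-0.024, 0.103, 0.994, 1.365], [0.0, 0.0, 0.0, 1.0]]} 0.9962209065755209
{'mtx': [[278.754, 0.0, 261.759], [0.0, 278.754, 187.954], [0.0, 0.0, 1.0]], 'tool_from_camera': [[0.001, 0.269, -0.963, -0.158], [-0.001, 0.963, 0.269, 0.073], [1.0, 0.0, 0.001, 0.0], [0.0, 0.0, 0.0, 1.0]]}
```

View pics/top0.png

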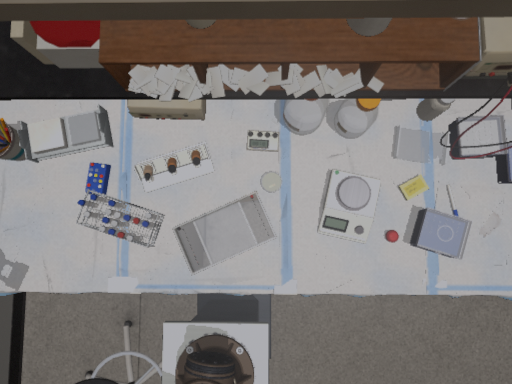

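View pics/side0.png

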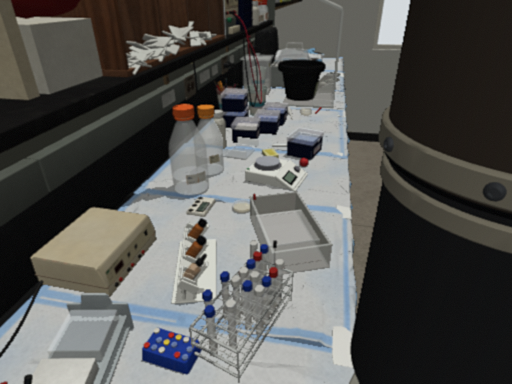

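Top view: the rack is near (175,168) with bottles at (148,172), (172,164) and (196,156). The pan is at (354,193) and the key at (359,230). Side view: the nearest bottle, at (195,268), looks pale. I'll zoom in and use depth.

```bash
cat > h.py <<'E'
import numpy as np,cv2
from plant import calibration,get_obs,snapshot
from scipy.spatial.transform import Rotation as R
def toolT(o):
    T=np.eye(4);T[:3,:3]=R.from_euler('xyz',o['orientation'],degrees=True).as_matrix();T[:3,3]=o['tool_pos'];return T
def cam(n,o=None):
    c=calibration(n);return c['mtx'],(c['T'] if 'T' in c else toolT(o)@c['tool_from_camera'])
def cloud(d,M,T):
    v,u=np.mgrid[:d.shape[0],:d.shape[1]]
    x=(u-M[0,2])/M[0,0]*d;y=(v-M[1,2])/M[1,1]*d
    P=np.stack([x,-y,-d,np.ones_like(d)],-1)@T.T
    return P[...,:3]
def ray(u,v,z,M,T):
    r=T[:3,:3]@np.array([(u-M[0,2])/M[0,0],-(v-M[1,2])/M[1,1],-1]);return T[:3,3]+r*(z-T[2,3])/r[2]
E
python3 - <<'E'
from h import *
f=np.load('top0.npz');p,d=f['p'],f['d'];M,T=cam('top')
a=cv2.resize(p[130:205,125:225],None,fx=4,fy=4,interpolation=2);b=cv2.resize(p[165:245,310:410],None,fx=4,fy=4,interpolation=2)
a=cv2.copyMakeBorder(a,0,20,0,0,0)
s=np.load('side0.npz')['p'];c=cv2.resize(s[205:305,165:225],None,fx=4,fy=4)[:,:]
c=cv2.copyMakeBorder(c,0,0,0,560,0);
out=np.hstack([a,b]);cv2.imwrite('pics/z0.png',out[...,::-1])
P=cloud(d,M,T)
for (u,v) in [(148,172),(172,164),(196,156),(148,166),(354,193),(359,230),(337,224),(272,182),(263,143),(393,236),(225,235),(120,220),(300,250)]: print(u,v,P[v,u].round(3))
# rack floor / pan height mask
z=P[...,2]
m=(abs(z-.066)<.006)&(np.hypot(P[...,0]-P[193,354,0],P[...,1]-P[193,354,1])<.07);print('pan',m.sum(),P[m].mean(0))
E
```

```text
148 172 [0.594 0.194 0.08 ]
172 164 [0.617 0.122 0.088]
196 156 [0.642 0.053 0.081]
148 166 [0.616 0.201 0.056]
354 193 [ 0.536 -0.41   0.066]
359 230 [ 0.429 -0.429  0.038]
337 224 [ 0.447 -0.366  0.03 ]
272 182 [ 0.574 -0.172  0.016]
263 143 [ 0.695 -0.144  0.017]
393 236 [ 0.412 -0.531  0.029]
225 235 [ 0.412 -0.032  0.043]
120 220 [0.456 0.297 0.002]
300 250 [ 0.368 -0.257  0.006]
pan 708 [ 0.53794586 -0.40943141  0.0654598 ]
```

View pics/z0.png

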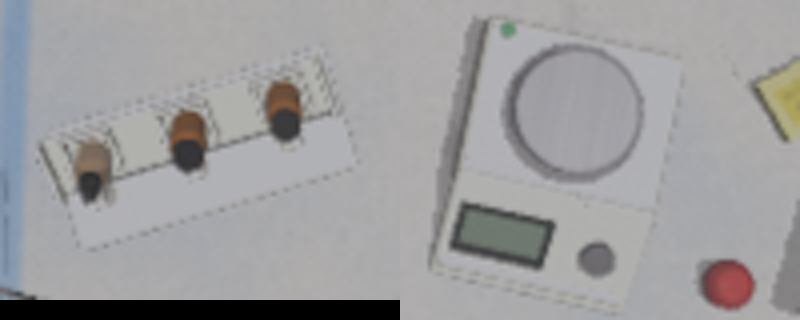

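The dropper bottle is in the left (+y) pocket at top-view pixel (148,172). The other two bottles have dark bodies with flat caps. The pan centre is near (354,193) and the key near (359,230). The balance is turned about -0.22 rad and the rack about +0.30 rad. Moves only shift and spin the tool, so it always points down. That means I'll have to turn the bottle upright against the rack. First I'll hover over the rack.

Call:
move_arm:
  commands:
    - [[0,3.9,2.4,0],[0,3.9,2.4,0],[0,3.9,2.4,0],[0,3.9,2.4,0],[0,3.9,2.4,0],[0,3.9,2.4,0],[0,3.9,2.4,0],[0,3.9,2.4,0]]
  jaw: 5.0

```text
clock: 0.9
tool_pos: [0.4779, 0.3188, 0.2264]
orientation: [-42.1, 90.0, -155.3]
force: [0.8, 0.6, -0.4]
opening: 0.0498
```

Call:
move_arm:
  commands:
    - [[0,3.9,2.4,0],[0,3.9,2.4,0],[0,3.9,2.4,0],[0,0,0,-0.14],[0,0,0,-0.14],[0,0,0,-0.14],[0,0,0,-0.14],[0,0,0,-0.14]]

```text
clock: 1.7
tool_pos: [0.5562, 0.208, 0.2261]
orientation: [-80.3, 90.0, -153.1]
force: [0.7, -0.0, 0.5]
opening: 0.0505
```

Run:
```python
from h import *
o=get_obs();print(o['clock'],o['tool_pos'],o['orientation'],o['opening'],o['joint_pos'].round(1))
p,d=snapshot('wrist');np.savez('w1.npz',p=p,d=d,T=toolT(o));cv2.imwrite('pics/w1.png',p[...,::-1])
```

```text
1.7 [0.55623953 0.20799384 0.22612963] [ -80.30037457   89.95408483 -153.13276607] 0.050547091742437426 [ 39.3  13.   -9.9  -0.  -67.1  67.8]
```

View pics/w1.png

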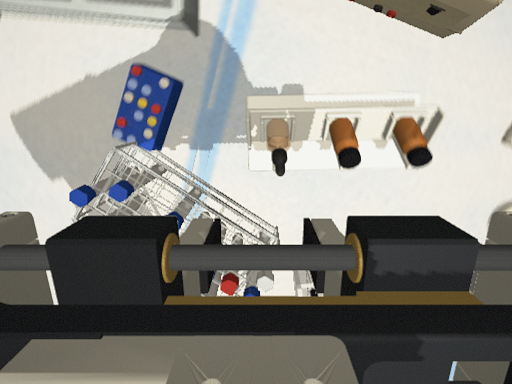

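The wrist view shows the dropper at (278,143) with its bulb at (280,165), and vials at (345,140) and (411,140). I'll fit the rack pose to the depth points on the three bottle bodies.

```bash
cat > rackfit.py <<'E'
from h import *
from scipy.optimize import least_squares
f=np.load('w1.npz');p,d=f['p'],f['d'];c=calibration('wrist');M,T=c['mtx'],f['T']@c['tool_from_camera']
P=cloud(d,M,T);hsv=cv2.cvtColor(p,cv2.COLOR_RGB2HSV)
pts=[]
for i,(u0,u1) in enumerate([(262,296),(326,362),(390,432)]):
    m=np.zeros(d.shape,bool);m[100:170,u0:u1]=True
    m&=(hsv[...,1]>70)&(hsv[...,2]>60)&(hsv[...,0]<20)&(d>0)
    m=cv2.erode(m.astype(np.uint8),np.ones((3,3)))>0
    pts.append(P[m]);print(i,m.sum(),P[m].mean(0).round(4))
a0=np.array([-np.sin(np.radians(35)),0,np.cos(np.radians(35))])
def res(q):
    Rz=R.from_euler('z',q[2]).as_matrix();r=[]
    for y,X in zip((.075,0,-.075),pts):
        L=(X-[q[0],q[1],0])@Rz-[0,y,.042];L=L-np.outer(L@a0,a0)
        r.append(np.linalg.norm(L,axis=1)-.0135)
    return np.concatenate(r)
s=least_squares(res,[.63,.13,.3],loss='soft_l1',f_scale=.002)
print(s.x,np.std(s.fun))
q=s.x;Rz=R.from_euler('z',q[2]).as_matrix()
F=Rz@[0,.075,.042]+[q[0],q[1],0];ax=Rz@a0
L=(pts[0]-F)@ax;print('foot',F,'axis',ax,'grip37',F+.037*ax,'h range',np.percentile(L,[1,99]))
for y,X in zip((.075,0,-.075),pts):
    L=(X-[q[0],q[1],0])@Rz-[0,y,.042];print('y centre off',np.median(L[:,1]))
E
python3 rackfit.py
```

```text
0 498 [0.6059 0.2049 0.0692]
1 600 [0.6273 0.1359 0.0697]
2 644 [0.6483 0.0655 0.0694]
[0.63439318 0.13370537 0.30745642] 0.0016288377693313035
foot [0.61169553 0.20518835 0.042     ] axis [-0.54667939 -0.17358449  0.81915204] grip37 [0.59146839 0.19876573 0.07230863] h range [0.00424725 0.04111509]
y centre off 0.0016108136090916478
y centre off 0.004872035799050603
y centre off 0.007048897454917984
```

Run:
```python
from h import *
for f,n in (('top0.npz','top'),('side0.npz','side')):
    g=np.load(f);M,T=cam(n);P=cloud(g['d'],M,T).reshape(-1,3);P=P[g['d'].ravel()>0]
    for zt in (.06,.1):
        Q=P[(P[:,2]>zt)&(P[:,2]<.16)&(P[:,0]>.3)&(P[:,0]<.56)&(P[:,1]>.1)&(P[:,1]<.5)]
        L=(Q[:,:2]-[.5909,.1986])@np.array([[.955,-.296],[.296,.955]])  # rack x,y rel to grip
        print(n,zt,len(Q),'zmax',Q[:,2].max(),'rack-x max by rack-y bin:')
        for a in np.arange(-.1,.2,.03):
            m=(L[:,1]>a)&(L[:,1]<a+.03)
            if m.any(): print('  %.2f: %.3f z%.3f n%d'%(a,L[m,0].max(),Q[m,2].max(),m.sum()))
```

```text
top 0.06 1632 zmax 0.14655481828669625 rack-x max by rack-y bin:
  -0.07: -0.172 z0.093 n7
  -0.04: -0.173 z0.078 n52
  -0.01: -0.108 z0.147 n96
  0.02: -0.090 z0.145 n169
  0.05: -0.069 z0.145 n203
  0.08: -0.047 z0.145 n329
  0.11: -0.026 z0.145 n280
  0.14: -0.004 z0.144 n199
  0.17: 0.001 z0.144 n230
  0.20: -0.038 z0.092 n59
top 0.1 814 zmax 0.14655481828669625 rack-x max by rack-y bin:
  -0.01: -0.120 z0.147 n37
  0.02: -0.122 z0.145 n78
  0.05: -0.109 z0.145 n95
  0.08: -0.056 z0.145 n196
  0.11: -0.059 z0.145 n187
  0.14: -0.023 z0.144 n110
  0.17: -0.030 z0.144 n111
side 0.06 4563 zmax 0.14427610051439826 rack-x max by rack-y bin:
  -0.07: -0.170 z0.096 n40
  -0.04: -0.171 z0.079 n176
  -0.01: -0.119 z0.143 n37
  0.02: -0.087 z0.143 n325
  0.05: -0.071 z0.143 n285
  0.08: -0.047 z0.144 n610
  0.11: -0.037 z0.144 n1178
  0.14: -0.004 z0.144 n819
  0.17: 0.004 z0.144 n839
  0.20: -0.026 z0.091 n198
side 0.1 2488 zmax 0.14427610051439826 rack-x max by rack-y bin:
  -0.01: -0.119 z0.143 n36
  0.02: -0.119 z0.143 n208
  0.05: -0.106 z0.143 n188
  0.08: -0.055 z0.144 n437
  0.11: -0.055 z0.144 n761
  0.14: -0.022 z0.144 n461
  0.17: -0.027 z0.144 n397
```

Call:
move_arm:
  commands:
    - [[1.5,1.5,1.0,0],[1.5,1.6,0.9,0],[2.0,0,0,0],[0,0,0,0]]

```text
clock: 2.15
tool_pos: [0.59, 0.198, 0.1731]
orientation: [-79.9, 89.7, -153.3]
force: [-0.7, 0.4, 0.2]
opening: 0.0498
```

Call:
move_arm:
  commands:
    - [[3.0,0.1,0,0],[3.0,0,0,0],[2.5,0,0,0],[1.8,0,0,0],[1.0,0,0,0],[0.5,0,0,0],[0,0,0,0],[0,0,0,0]]

```text
clock: 2.95
tool_pos: [0.5931, 0.1998, 0.0597]
orientation: [100.5, 89.9, 27.4]
force: [0.4, -0.3, 0.1]
opening: 0.0499
```

Run:
```python
from h import *
o=get_obs();print(o['tool_pos'],o['force'])
p,d=snapshot('side');q,e=snapshot('wrist');np.savez('w2.npz',p=q,d=e,T=toolT(o))
a=cv2.resize(p[205:315,160:240],None,fx=5,fy=5,interpolation=2);b=q
b=cv2.copyMakeBorder(cv2.resize(b[120:340,170:350],(400,489)),0,61,0,0,0);cv2.imwrite('pics/g2.png',np.hstack([a,b])[...,::-1])
```

```text
[0.59313063 0.19975695 0.05968574] [ 0.39479511 -0.30493652  0.09325536]
```

View pics/g2.png

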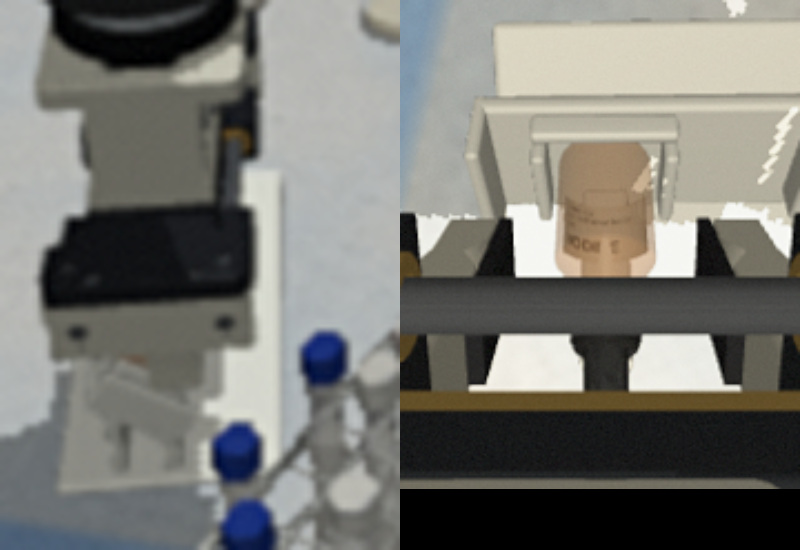

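The bottle is centred between the fingers. In the crop it sits at x≈605, midway between the fingers at 513 and 697. I'll lower a little and grip.

Call:
move_arm:
  commands:
    - [[0.4,-0.2,0,0],[0,0,0,0]]

```text
clock: 3.25
tool_pos: [0.5901, 0.1986, 0.0544]
orientation: [-107.0, 90.0, 179.8]
force: [-0.2, -1.0, 0.2]
opening: 0.05
```

Call:
move_arm:
  commands:
    - [[0,0,0,0],[0,0,0,0],[0,0,0,0],[0,0,0,0],[0,0,0,0]]
  jaw: 2.5

```text
clock: 3.75
tool_pos: [0.5907, 0.1988, 0.0546]
orientation: [43.9, 90.0, -29.2]
force: [0.1, -0.4, 0.2]
opening: 0.0257
```

Call:
move_arm:
  commands:
    - [[-0.2,-0.15,0,0],[-0.2,-0.15,0,0],[0,0,0,0],[0,0,0,0]]

```text
clock: 4.15
tool_pos: [0.5878, 0.1979, 0.0588]
orientation: [104.2, 90.0, 31.0]
force: [0.4, 0.2, 0.2]
opening: 0.0252
```

Call:
move_arm:
  commands:
    - [[-0.2,0.2,0,0],[-0.2,0.2,0,0],[-0.2,0.2,0,0],[-0.2,0.2,0,0],[0,0,0,0]]

```text
clock: 4.65
tool_pos: [0.5931, 0.1989, 0.0656]
orientation: [-80.2, 89.7, -153.4]
force: [-8.5, -1.7, 3.4]
opening: 0.0252
```

Run:
```python
from h import *
o=get_obs();print(o['tool_pos'],o['force'],o['moment'],o['opening'])
p,d=snapshot('side');q,e=snapshot('wrist')
a=cv2.resize(p[205:315,160:240],None,fx=5,fy=5,interpolation=2)
b=cv2.copyMakeBorder(cv2.resize(q[120:340,170:350],(400,489)),0,61,0,0,0);cv2.imwrite('pics/g3.png',np.hstack([a,b])[...,::-1])
```

```text
[0.59312665 0.19892247 0.06563076] [-8.53628649 -1.65068761  3.43609477] [-7.67792646e-01  3.07590502e+00 -1.63644540e-04] 0.025215131105557398
```

View pics/g3.png

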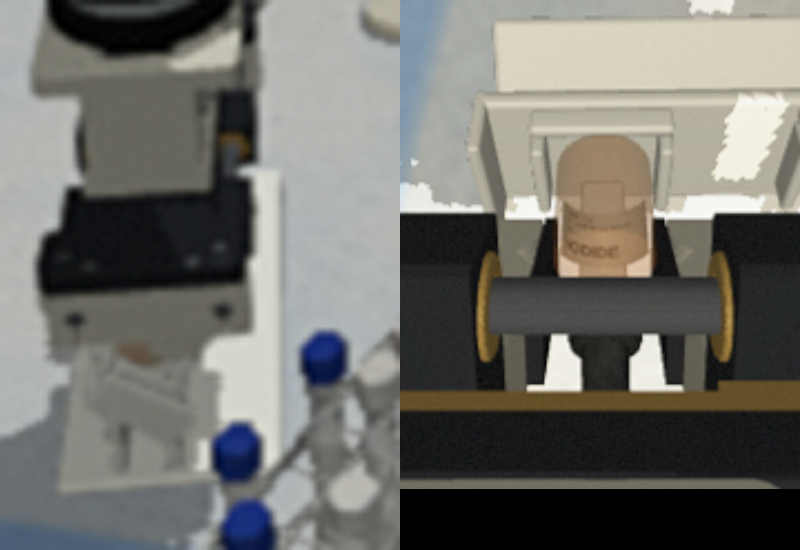

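The foot now presses against the rear wall with about 9 N, and the bottle is still centred in the fingers. I'll continue the arc.

Call:
move_arm:
  commands:
    - [[-0.15,0.2,0,0],[-0.15,0.2,0,0],[-0.1,0.2,0,0],[0,0,0,0]]

```text
clock: 5.15
tool_pos: [0.5967, 0.1997, 0.0693]
orientation: [-81.3, 89.4, -154.5]
force: [-14.9, -2.2, 5.3]
opening: 0.0256
```

Call:
move_arm:
  commands:
    - [[-0.1,0.2,0,0],[-0.1,0.2,0,0],[-0.05,0.2,0,0],[0,0,0,0]]

```text
clock: 5.55
tool_pos: [0.6028, 0.2018, 0.0728]
orientation: [-81.0, 89.5, -154.2]
force: [-16.6, -3.0, 12.1]
opening: 0.0256
```

Run:
```python
from h import *
o=get_obs();print(o['tool_pos'],o['force'],o['moment'],o['opening'])
p,d=snapshot('side');q,e=snapshot('wrist')
a=cv2.resize(p[205:315,160:240],None,fx=5,fy=5,interpolation=2)
b=cv2.copyMakeBorder(cv2.resize(q[120:340,170:350],(400,489)),0,61,0,0,0);cv2.imwrite('pics/g4.png',np.hstack([a,b])[...,::-1])
```

```text
[0.60283516 0.20177911 0.07281212] [-16.5512832   -3.0016958   12.11196785] [-1.01543103  6.33387344  0.04881299] 0.025622761075902736
```

View pics/g4.png

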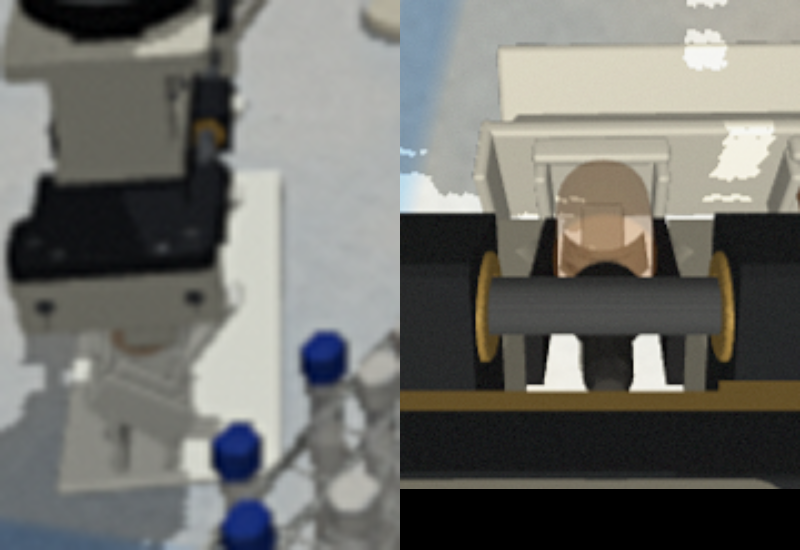

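The bulb base now shows above the rod, so the bottle is pivoting in the grip. I'll go a bit further, then lift clear and measure the tilt.

Call:
move_arm:
  commands:
    - [[-0.1,0.2,0,0],[-0.1,0.2,0,0],[0,0,0,0],[-0.7,-0.3,0,0],[-2,0,0,0],[-3,0,0,0],[-3,0,0,0],[0,0,0,0]]

```text
clock: 6.45
tool_pos: [0.6112, 0.2054, 0.1678]
orientation: [97.6, 89.4, 24.5]
force: [-0.2, 1.0, -0.6]
opening: 0.026
```

```bash
cat > look.py <<'E'
from h import *
import sys
o=get_obs();print(o['clock'],o['tool_pos'],o['force'],o['opening'])
p,d=snapshot('side');q,e=snapshot('wrist');np.savez('L.npz',p=p,d=d,q=q,e=e,T=toolT(o))
M,T=cam('side');g=np.linalg.inv(T)@np.r_[o['tool_pos']+[0,0,.02],1]
u,v=int(M[0,2]+M[0,0]*g[0]/-g[2]),int(M[1,2]+M[1,1]*g[1]/g[2]);print('px',u,v)
a=cv2.resize(p[v-55:v+55,u-40:u+40],(400,550),interpolation=2)
b=cv2.copyMakeBorder(cv2.resize(q[120:340,170:350],(400,489)),0,61,0,0,0);cv2.imwrite('pics/%s.png'%sys.argv[1],np.hstack([a,b])[...,::-1])
E
python3 look.py g5
```

```text
6.45 [0.61117366 0.20540525 0.1678221 ] [-0.22058593  1.00471781 -0.61536875] 0.02604480292111523
px 181 224
```

View pics/g5.png

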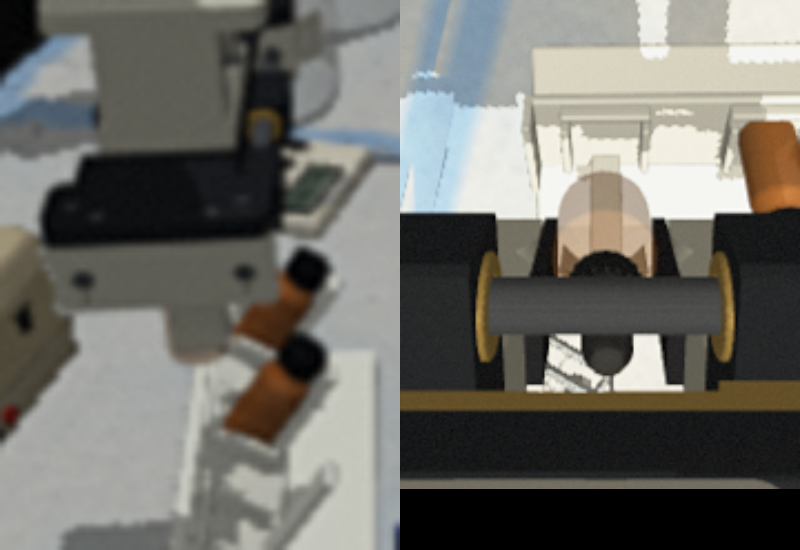

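Run:
```python
from h import *
c=calibration('wrist');M,T=c['mtx'],c['tool_from_camera']
def pr(P):
    g=np.linalg.inv(T)@np.r_[P,1];return M[1,2]+M[1,1]*g[1]/g[2]
# bottle tilt phi (bulb to -y), grip at h from foot at tool (-.0188,0)
t=np.linspace(0,2*np.pi,60)
for h in (.038,.042):
  for ph in (0,5,10,15,20,35):
    f=np.radians(ph);a=np.array([-np.cos(f),-np.sin(f),0]);l=np.array([-np.sin(f),np.cos(f),0]);G=np.array([-.0188,0,0])
    foot=G-h*a
    fe=min(pr(foot+.0135*(np.cos(k)*l+np.sin(k)*np.array([0,0,1]))) for k in t)
    # bulb dome radius 5.5 centre at 72.5; bulb base ring at 58 r5.5(ish)
    C=foot+.0725*a;be=max(pr(C+.0055*np.array([np.cos(k),np.sin(k),0])) for k in t)
    sh=foot+.058*a;sr=min(pr(sh+.008*(np.cos(k)*l+np.sin(k)*np.array([0,0,1]))) for k in t)
    print(h,ph,'foot edge %.0f bulb end %.0f collar top %.0f'%(fe,be,sr))
```

```text
0.038 0 foot edge 202 bulb end 299 collar top 252
0.038 5 foot edge 198 bulb end 305 collar top 256
0.038 10 foot edge 194 bulb end 310 collar top 260
0.038 15 foot edge 190 bulb end 314 collar top 263
0.038 20 foot edge 187 bulb end 319 collar top 267
0.038 35 foot edge 179 bulb end 327 collar top 277
0.042 0 foot edge 200 bulb end 293 collar top 248
0.042 5 foot edge 195 bulb end 298 collar top 251
0.042 10 foot edge 191 bulb end 302 collar top 254
0.042 15 foot edge 187 bulb end 306 collar top 257
0.042 20 foot edge 183 bulb end 310 collar top 260
0.042 35 foot edge 174 bulb end 317 collar top 269
```

```bash
cat > tilt.py <<'E'
from h import *
f=np.load('L.npz');c=calibration('wrist');P=cloud(f['e'],c['mtx'],c['tool_from_camera'])*1000
for v in range(190,300,6):
    print(v,[tuple(P[v,u].round(0).astype(int)) for u in (250,262,274)],f['q'][v,262])
E
python3 tilt.py
```

```text
190 [(np.int64(134), np.int64(-11), np.int64(-13)), (np.int64(129), np.int64(-10), np.int64(0)), (np.int64(134), np.int64(-11), np.int64(14))] [203 198 178]
196 [(np.int64(160), np.int64(-26), np.int64(-14)), (np.int64(123), np.int64(-15), np.int64(0)), (np.int64(159), np.int64(-26), np.int64(15))] [210 203 183]
202 [(np.int64(10), np.int64(16), np.int64(-7)), (np.int64(3), np.int64(19), np.int64(0)), (np.int64(13), np.int64(15), np.int64(8))] [158 140 120]
208 [(np.int64(-2), np.int64(17), np.int64(-7)), (np.int64(-7), np.int64(19), np.int64(0)), (np.int64(-1), np.int64(16), np.int64(8))] [156 139 116]
214 [(np.int64(-13), np.int64(17), np.int64(-6)), (np.int64(-17), np.int64(18), np.int64(0)), (np.int64(-12), np.int64(17), np.int64(7))] [169 147 120]
220 [(np.int64(-18), np.int64(15), np.int64(-6)), (np.int64(-20), np.int64(16), np.int64(0)), (np.int64(-18), np.int64(16), np.int64(7))] [185 156 126]
226 [(np.int64(-20), np.int64(13), np.int64(-6)), (np.int64(-21), np.int64(13), np.int64(0)), (np.int64(-19), np.int64(13), np.int64(7))] [189 161 128]
232 [(np.int64(-22), np.int64(10)
[... 1079 characters left out ...]
), np.int64(8), np.int64(0)), (np.int64(-56), np.int64(7), np.int64(5))] [39 39 38]
280 [(np.int64(144), np.int64(-130), np.int64(-14)), (np.int64(-60), np.int64(7), np.int64(0)), (np.int64(165), np.int64(-144), np.int64(16))] [67 67 59]
286 [(np.int64(165), np.int64(-153), np.int64(-16)), (np.int64(-59), np.int64(4), np.int64(0)), (np.int64(163), np.int64(-152), np.int64(16))] [66 62 57]
292 [(np.int64(120), np.int64(-129), np.int64(-13)), (np.int64(145), np.int64(-148), np.int64(0)), (np.int64(162), np.int64(-160), np.int64(16))] [213 215 207]
298 [(np.int64(-93), np.int64(24), np.int64(-3)), (np.int64(-94), np.int64(24), np.int64(0)), (np.int64(-92), np.int64(23), np.int64(4))] [98 80 40]
```

Run:
```python
from h import *
f=np.load('L.npz');M,T=cam('side');D=cloud(f['d'],M,T)
for v in range(226,248,2):
    r=T[:3,:3]@np.array([(179.4-M[0,2])/M[0,0],-(v-M[1,2])/M[1,1],-1])
    t=((.610-T[0,3])*r[0]+(.219-T[1,3])*r[1])/(r[0]**2+r[1]**2)
    print(v,(T[:3,3]+t*r).round(3),D[v,179].round(3),f['p'][v,173:188].mean(1).astype(int))
```

```text
226 [0.609 0.218 0.192] [0.575 0.288 0.245] [90 91 90 90 91 90 90 90 91 90 90 90 90 90 91]
228 [0.609 0.219 0.187] [0.576 0.287 0.239] [90 90 89 90 90 90 90 90 91 92 90 89 89 89 89]
230 [0.61  0.219 0.182] [0.576 0.288 0.236] [104  90  86  85  86  85  86  84  84  84  85  84  83 100 133]
232 [0.61  0.219 0.177] [0.604 0.234 0.189] [145 107  84  84  86  86  86  86  87  85  86  85  80  84 112]
234 [0.611 0.219 0.173] [0.604 0.234 0.184] [157 114  88  86  86  87  89  87  86  87  87  86  82  75  76]
236 [0.611 0.22  0.168] [0.605 0.234 0.179] [158 126  96  88  89  90  89  90  89  90  89  89  88  94 109]
238 [0.612 0.22  0.163] [0.606 0.233 0.173] [161 136 103  87  86  86  86  86  86  88  88  84  77  87 109]
240 [0.612 0.22  0.158] [0.613 0.221 0.158] [167 160 134 110 102  99 100 101 103 106 114 122 139 151 140]
242 [0.613 0.22  0.153] [0.706 0.04  0.002] [166 165 163 161 155 148 149 167 172 170 179 176 178 179 179]
244 [0.613 0.221 0.147] [0.702 0.049 0.003] [164 165 165 165 165 162 166 190 182 161 178 177 173 175 176]
246 [0.614 0.221 0.142] [0.698 0.057 0.003] [164 166 165 165 164 162 169 191 183 162 170 170 168 162 161]
```

The depth generatrix shows the bottle within a few degrees of upright. Its axis is about 5.5 mm toward tool +y and its foot is about 15 mm below the TCP. Next: raise and carry it to the balance.

Call:
move_arm:
  commands:
    - [[-1.5,0,0,0],[-1.5,-0.6,1.4,0],[-1.0,-1.2,2.6,0],[0,-1.8,3.9,0],[0,-1.8,3.9,0],[0,-1.8,3.9,0],[0,-1.8,3.9,0],[0,-1.8,3.9,0]]

```text
clock: 7.35
tool_pos: [0.5718, -0.0544, 0.202]
orientation: [-65.0, 90.0, -138.1]
force: [1.5, -1.0, -0.4]
opening: 0.0255
```

Call:
move_arm:
  commands:
    - [[0,-1.8,3.9,0],[0,-1.8,3.9,0],[0,-1.8,3.9,0],[0,-1.8,3.9,0],[0,-1.8,3.9,0],[0,-1.8,3.9,0],[0,-1.8,3.9,0],[0,-1.5,3.2,0]]

```text
clock: 8.15
tool_pos: [0.5248, -0.3876, 0.2017]
orientation: [-108.5, 90.0, 178.3]
force: [0.8, 0.2, -1.0]
opening: 0.0259
```

Call:
move_arm:
  commands:
    - [[0,-0.7,1.5,0],[0,0,0,0.13],[0,0,0,0.13],[0,0,0,0.13],[0,0,0,0.125],[0,0,0,0],[0,0,0,0]]

```text
clock: 8.85
tool_pos: [0.5236, -0.4013, 0.2019]
orientation: [-112.2, 90.0, 145.4]
force: [-0.7, 0.5, -0.5]
opening: 0.0256
```

Run:
```python
from h import *
o=get_obs();print(o['clock'],o['tool_pos'],o['orientation'],o['force'],o['opening'],o['joint_pos'].round(0))
p,d=snapshot('wrist');T0=toolT(o);np.savez('w6.npz',p=p,d=d,T=T0);np.savez('L.npz',q=p,e=d)
print('tool y',T0[:3,1].round(3))
cv2.imwrite('pics/w6.png',p[...,::-1])
```

```text
8.85 [ 0.52361308 -0.40125257  0.20194089] [-112.20015267   89.98480835  145.36624571] [-0.70128212  0.45681384 -0.4896353 ] 0.025573116403841818 [-21.  20.  -3.  -0. -67.  98.]
tool y [ 0.977 -0.215 -0.   ]
```

View pics/w6.png

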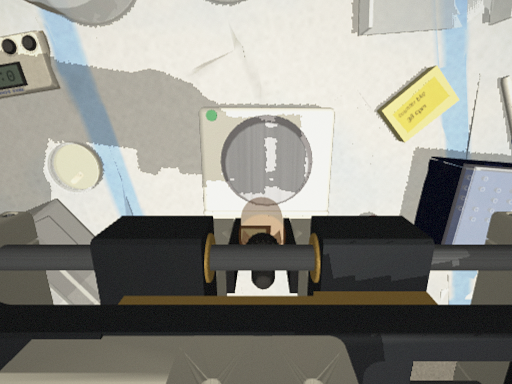

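The view shows the pan ellipse centred near (267,160) and the bottle upright in the grip with its foot at (262,210). The balance is square to the tool.

```bash
python3 - <<'E'
from h import *
f=np.load('w6.npz');c=calibration('wrist');M,T=c['mtx'],f['T']@c['tool_from_camera']
g=f['p'][...,1].astype(int)
w=ray(267,160,.066,M,T);print('pan wrist',w, 'l/r',ray(222,160,.066,M,T),ray(312,160,.066,M,T))
P=cloud(f['d'],M,T);m=(abs(P[...,2]-.066)<.007)&(np.linalg.norm(P[...,:2]-w[:2],axis=2)<.055);m[206:]=0
m&=f['p'].max(2)<190
print('cloud',m.sum(),np.median(P[m],0));Q=P[m][:,:2].astype(np.float32);print('circle',cv2.minEnclosingCircle(Q))
Mt,Tt=cam('top');print('pan top',ray(354.5,193.2,.066,Mt,Tt)); print('key top',ray(359.25,230,.038,Mt,Tt))
t=np.linalg.inv(f['T'])
print('pan in tool cm',(t@np.r_[w,1])[:3]*100)
E
python3 tilt.py | sed -n 2,10p
```

```text
pan wrist [ 0.54330204 -0.41145946  0.066     ] l/r [ 0.55362281 -0.36472773  0.066     ] [ 0.53298462 -0.45817597  0.066     ]
cloud 4351 [ 0.54388038 -0.40746329  0.06530477]
circle ((0.5385982990264893, -0.40966135263442993), 0.04505704715847969)
pan top [ 0.53584458 -0.41182521  0.066     ]
key top [ 0.42917105 -0.42973848  0.038     ]
pan in tool cm [13.59350481  2.14581707  0.57419213]
196 [(np.int64(137), np.int64(-19), np.int64(-13)), (np.int64(136), np.int64(-19), np.int64(0)), (np.int64(136), np.int64(-19), np.int64(14))] [224 222 217]
202 [(np.int64(10), np.int64(17), np.int64(-7)), (np.int64(3), np.int64(19), np.int64(0)), (np.int64(11), np.int64(16), np.int64(8))] [166 152 138]
208 [(np.int64(-3), np.int64(17), np.int64(-7)), (np.int64(-8), np.int64(19), np.int64(0)), (np.int64(-1), np.int64(17), np.int64(8))] [184 171 153]
214 [(np.int64(-13), np.int64(17), np.int64(-6)), (np.int64(-17), np.int64(19), np.int64(0)), (np.int64(-12), np.int64(17), np.int64(7))] [200 181 155]
220 [(np.int64(-17), np.int64(15), np.int64(-6)), (np.int64(-19), np.int64(16), np.int64(0)), (np.int64(-18), np.int64(16), np.int64(7))] [210 185 150]
226 [(np.int64(-20), np.int64(13), np.int64(-6)), (np.int64(-22), np.int64(14), np.int64(0)), (np.int64(-20), np.int64(13), np.int64(7))] [72 47 30]
232 [(np.int64(-158), np.int64(73), np.int64(0)), (np.int64(-29), np.int64(14), np.int64(0)), (np.int64(-22), np.int64(10), np.int64(7))] [94 84 61]
238 [(np.int64(-30), np.int64(11), np.int64(-6)), (np.int64(-37), np.int64(14), np.int64(0)), (np.int64(-30), np.int64(11), np.int64(6))] [19 18 18]
244 [(np.int64(-78), np.int64(32), np.int64(-3)), (np.int64(-78), np.int64(32), np.int64(0)), (np.int64(-78), np.int64(32), np.int64(4))] [37 36 33]
```

Call:
move_arm:
  commands:
    - [[2.0,0.6,0.3,0],[3.0,0.6,0.25,0],[3.0,0,0,0],[1.5,0,0,0],[0.8,0,0,0],[0.3,0,0,0],[0,0,0,0],[0,0,0,0]]

```text
clock: 9.7
tool_pos: [0.535, -0.4098, 0.0975]
orientation: [72.5, 89.9, -30.2]
force: [-0.7, -0.2, 0.4]
opening: 0.0257
```

```bash
python3 look.py g7; python3 tilt.py | sed -n 2,8p
```

```text
9.7 [ 0.53503335 -0.40977851  0.09749928] [-0.69038317 -0.24049173  0.41270504] 0.02568881189284472
px 268 147
196 [(np.int64(33), np.int64(14), np.int64(-8)), (np.int64(32), np.int64(14), np.int64(0)), (np.int64(32), np.int64(14), np.int64(9))] [155 152 149]
202 [(np.int64(10), np.int64(17), np.int64(-7)), (np.int64(3), np.int64(19), np.int64(0)), (np.int64(12), np.int64(16), np.int64(8))] [122 108  96]
208 [(np.int64(-3), np.int64(17), np.int64(-7)), (np.int64(-7), np.int64(19), np.int64(0)), (np.int64(-2), np.int64(17), np.int64(8))] [127 112  99]
214 [(np.int64(-13), np.int64(17), np.int64(-6)), (np.int64(-17), np.int64(19), np.int64(0)), (np.int64(-12), np.int64(17), np.int64(7))] [143 120 103]
220 [(np.int64(-18), np.int64(16), np.int64(-6)), (np.int64(-19), np.int64(16), np.int64(0)), (np.int64(-18), np.int64(16), np.int64(7))] [154 126 103]
226 [(np.int64(-20), np.int64(13), np.int64(-6)), (np.int64(-22), np.int64(14), np.int64(0)), (np.int64(-20), np.int64(13), np.int64(7))] [152 125 101]
232 [(np.int64(-21), np.int64(10), np.int64(-6)), (np.int64(-30), np.int64(14), np.int64(0)), (np.int64(-21), np.int64(10), np.int64(7))] [106  88  73]
```

View pics/g7.png

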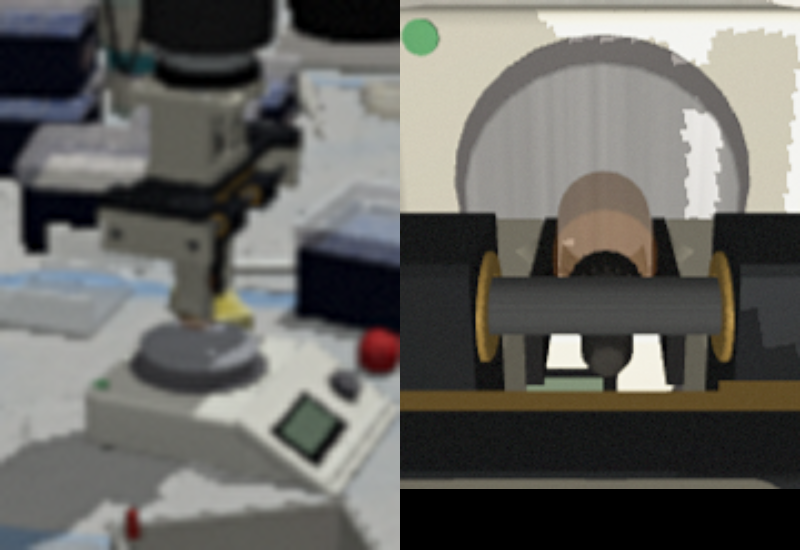

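The bottle hangs upright over the pan, centred left to right (605 against 603 in the crop). I'll lower in small steps and watch the force.

Call:
move_arm:
  commands:
    - [[0.4,-0.2,0,0],[0.3,0,0,0],[0.2,0,0,0],[0.1,0,0,0],[0,0,0,0],[0,0,0,0]]

```text
clock: 10.4
tool_pos: [0.5324, -0.409, 0.086]
orientation: [-47.2, 90.0, -149.9]
force: [-0.1, 0.3, -0.8]
opening: 0.026
```

Call:
move_arm:
  commands:
    - [[0.1,0,0,0],[0,0,0,0],[0,0,0,0]]

```text
clock: 10.7
tool_pos: [0.5323, -0.409, 0.0851]
orientation: [-147.8, 90.0, 109.5]
force: [-0.3, 0.8, -0.8]
opening: 0.0253
```

Call:
move_arm:
  commands:
    - [[0.1,0,0,0],[0,0,0,0],[0,0,0,0]]

```text
clock: 11.0
tool_pos: [0.5323, -0.4089, 0.084]
orientation: [-94.6, 90.0, 162.7]
force: [-0.2, -0.2, 0.3]
opening: 0.0257
```

Call:
move_arm:
  commands:
    - [[0.1,0,0,0],[0,0,0,0],[0,0,0,0]]

```text
clock: 11.3
tool_pos: [0.5324, -0.409, 0.0831]
orientation: [55.6, 90.0, -47.1]
force: [0.5, -0.5, 0.5]
opening: 0.0255
```

Call:
move_arm:
  commands:
    - [[0,0,0,0],[0,0,0,0]]

```text
clock: 11.5
tool_pos: [0.5324, -0.409, 0.0831]
orientation: [63.1, 90.0, -39.5]
force: [-0.9, -0.3, 0.0]
opening: 0.0253
```

Run:
```python
from h import *
M,T=cam('side');fz=[]
for i in range(2):
    o=get_obs();fz.append(o['force'][2]);p,d=snapshot('side')
print(fz,o['tool_pos'])
D=cloud(d,M,T)
g=np.linalg.inv(T)@np.r_[.538,-.41,.07,1];u=M[0,2]+M[0,0]*g[0]/-g[2];v=M[1,2]+M[1,1]*g[1]/g[2];print(u,v)
u,v=int(u),int(v)
for r in range(v-10,v+10): print(r,p[r,u-6:u+8].mean(1).astype(int),D[r,u-2:u+3].mean(0).round(3))
```

```text
[np.float64(0.023238880155034364), np.float64(-0.06456498222471933)] [ 0.53238312 -0.4089822   0.08311094]
267.1554181307966 159.21465064330576
149 [148 133 109  90  85  86  88  89  78  54  19  16  52  99] [ 0.531 -0.363  0.13 ]
150 [142 111 101  89  85  84  85  84  71  48  20  14  49  94] [ 0.533 -0.377  0.12 ]
151 [142  89  79  84  85  84  85  82  67  44  18  16  47  96] [ 0.533 -0.378  0.116]
152 [139  80  71  83  85  85  85  80  64  38  20  14  45  99] [ 0.533 -0.377  0.112]
153 [128  84  73  83  85  85  86  83  70  45  28  22  56 110] [ 0.534 -0.382  0.107]
154 [152 116  85  84  86  85  85  84  75  57  46  51  86 135] [ 0.534 -0.381  0.103]
155 [167 147 104  88  88  88  87  85  76  69  76 101 109 127] [ 0.534 -0.382  0.099]
156 [143 126  97  89  90  91  90  85  76  72  93 122 112 103] [ 0.534 -0.381  0.095]
157 [101  96  91  88  88  90  91  87  76  69  97 133 125  98] [ 0.534 -0.381  0.092]
158 [ 87  88  85  78  74  78  83  82  72  65  79 104 105  93] [ 0.534 -0.381  0.088]
159 [88 90 84 72 65 65 68 67 67 64 74 88 91 90] [ 0.536 -0.395  0.077]
160 [90 90 86 75 66 63 64 63 65 70 79 89 89 89] [ 0.536 -0.397  0.073]
161 [89 90 88 85 77 71 72 74 77 84 93 92 94 98] [ 0.536 -0.398  0.068]
162 [ 88  87  88  89  87  86  86  86  89 102 113 102 113 126] [ 0.535 -0.391  0.067]
163 [ 87  88  89  89  89  89  89  90  89  95 104 115 138 146] [ 0.534 -0.382  0.068]
164 [ 88  88  89  88  89  90  91  90  89  91 107 129 141 138] [ 0.532 -0.375  0.067]
165 [ 73  78  83  86  89  89  90  90  87  88  99 107 104  91] [ 0.531 -0.366  0.067]
166 [57 58 63 65 66 67 70 69 67 68 67 66 63 54] [ 0.535 -0.393  0.051]
167 [52 51 52 54 52 53 54 55 54 53 52 50 49 48] [ 0.534 -0.383  0.051]
168 [49 49 50 51 52 52 50 51 51 49 50 50 54 54] [ 0.532 -0.376  0.051]
```

Call:
move_arm:
  commands:
    - [[0.1,0,0,0],[0,0,0,0],[0,0,0,0]]

```text
clock: 11.9
tool_pos: [0.5324, -0.409, 0.0821]
orientation: [-27.9, 90.0, -130.6]
force: [-0.1, 0.1, 0.2]
opening: 0.0258
```

Call:
move_arm:
  commands:
    - [[0.1,0,0,0],[0,0,0,0],[0,0,0,0]]

```text
clock: 12.2
tool_pos: [0.5324, -0.409, 0.0812]
orientation: [57.2, 90.0, -45.4]
force: [-0.7, 0.7, 1.8]
opening: 0.0255
```

Run:
```python
from h import *
M,T=cam('side');fz=[]
for i in range(3):
    o=get_obs();fz.append(o['force'][2]);p,d=snapshot('side')
print(fz,o['tool_pos'])
D=cloud(d,M,T);u=267
for r in range(157,166): print(r,p[r,u-6:u+8].mean(1).astype(int),D[r,u-2:u+3].mean(0).round(3))
```

```text
[np.float64(1.815078664727378), np.float64(1.2498825057296696), np.float64(1.8220719129413399)] [ 0.53237624 -0.40900385  0.08114511]
157 [122 108  97  92  90  91  92  88  78  76  94 126 125  98] [ 0.494 -0.151  0.195]
158 [ 88  87  90  90  86  86  89  85  78  76  84 104 105  96] [ 0.534 -0.381  0.088]
159 [89 88 87 78 69 69 71 72 73 74 75 89 93 91] [ 0.536 -0.394  0.078]
160 [90 89 86 74 63 61 63 63 67 68 76 90 91 90] [ 0.536 -0.397  0.073]
161 [91 90 90 82 71 68 67 68 68 73 82 90 89 90] [ 0.537 -0.399  0.068]
162 [ 89  88  89  88  87  83  80  81  87  88  89  91  94 101] [ 0.536 -0.396  0.065]
163 [ 88  89  89  89  89  88  89  90  90  89  90  94 114 137] [ 0.535 -0.387  0.065]
164 [ 90  90  90  88  88  89  90  88  89  90  95 113 137 145] [ 0.533 -0.379  0.065]
165 [ 85  87  89  90  90  89  88  88  88  90 105 123 128 113] [ 0.531 -0.368  0.066]
```

I have about 1.6 N of contact, and the depth shows the pan dipped a little. I'll open the fingers and then rise straight up.

Call:
move_arm:
  commands:
    - [[0,0,0,0],[0,0,0,0],[0,0,0,0],[0,0,0,0],[0,0,0,0],[0,0,0,0]]
  jaw: 5.0

```text
clock: 12.95
tool_pos: [0.5323, -0.4089, 0.081]
orientation: [-96.8, 90.0, 160.5]
force: [-1.0, -0.1, -0.8]
opening: 0.05
```

Call:
move_arm:
  commands:
    - [[-0.5,0,0,0],[-1.5,0,0,0],[-2.5,0,0,0],[-3,0,0,0],[-2,0,0,0],[0,0,0,0]]

```text
clock: 13.55
tool_pos: [0.5342, -0.4102, 0.1816]
orientation: [72.4, 89.6, -30.2]
force: [1.1, 1.4, -0.7]
opening: 0.0499
```

```bash
python3 look.py g8
python3 - <<'E'
from h import *
f=np.load('L.npz');c=calibration('wrist');M,T=c['mtx'],f['T']@c['tool_from_camera']
q=f['q'];cv2.imwrite('pics/w8.png',q[...,::-1])
P=cloud(f['e'],M,T);m=(P[...,2]>.075)&(P[...,2]<.16)&(np.hypot(P[...,0]-.538,P[...,1]+.41)<.04)
print(m.sum(),P[m].mean(0),P[m].max(0))
for z in np.arange(.075,.15,.01):
    k=m&(abs(P[...,2]-z)<.005)
    if k.any(): print(z.round(3),k.sum(),np.median(P[k],0).round(4))
E
```

```text
13.55 [ 0.53423776 -0.41015991  0.18156229] [ 1.13204851  1.41948733 -0.66065103] 0.04986682917321449
px 268 124
944 [ 0.54321341 -0.41153253  0.11318801] [ 0.55215897 -0.39723616  0.14610691]
0.075 30 [ 0.5506 -0.4123  0.0772]
0.085 64 [ 0.5506 -0.4138  0.0849]
0.095 73 [ 0.5497 -0.4137  0.0958]
0.105 362 [ 0.5447 -0.4124  0.1037]
0.115 45 [ 0.5446 -0.4125  0.1177]
0.125 178 [ 0.5419 -0.4118  0.1246]
0.135 67 [ 0.5416 -0.4111  0.1353]
0.145 125 [ 0.5384 -0.4107  0.1438]
```

View pics/w8.png

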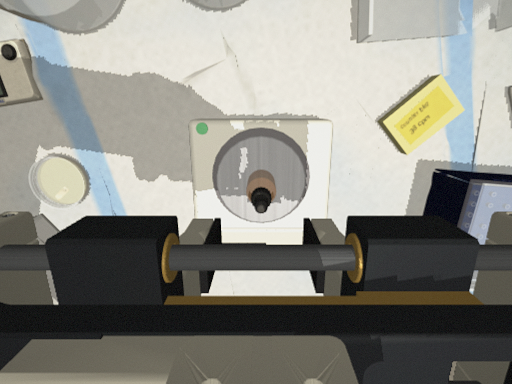

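The bottle stands upright near the pan middle: bulb at pixel (261,199), top at 0.146 m, fingers clear. Next I'll close the fingers and go to the key, stopping short to measure it.

Call:
move_arm:
  commands:
    - [[0,-2,0.7,0],[0,-3,1.0,0],[0,-3,1.0,0],[0,-3,1.0,0],[0,-2,0.5,0],[0,0,0,0],[0,0,0,0]]
  jaw: 0

```text
clock: 14.35
tool_pos: [0.3959, -0.4215, 0.176]
orientation: [-110.2, 90.0, 147.1]
force: [0.2, -0.8, -0.4]
opening: 0.0023
```

Run:
```python
from h import *
o=get_obs();print(o['clock'],o['tool_pos'],o['opening']);T0=toolT(o)
p,d=snapshot('wrist');c=calibration('wrist');M,T=c['mtx'],T0@c['tool_from_camera']
np.savez('k.npz',p=p,d=d,T=T0);cv2.imwrite('pics/k.png',p[...,::-1])
g=np.array([.4292,-.4297,.038,1]);t=np.linalg.inv(T)@g
u,v=M[0,2]+M[0,0]*t[0]/-t[2],M[1,2]+M[1,1]*t[1]/t[2];print('pred px',u,v)
P=cloud(d,M,T);V=p.max(2).astype(int);S=cv2.cvtColor(p,cv2.COLOR_RGB2HSV)
m=(V>60)&(V<150)&(np.hypot(P[...,0]-.429,P[...,1]+.43)<.025)&(P[...,2]>.02)&(P[...,2]<.06)
n,l,st,ce=cv2.connectedComponentsWithStats(m.astype(np.uint8))
for i in range(1,n):
    if st[i,4]>40:
        Q=P[l==i];q0=Q.mean(0);w=np.linalg.svd(Q-q0,full_matrices=False);print(st[i],ce[i].round(1),q0.round(4),'normal',w[2][2].round(3),'minmax',Q.min(0).round(3),Q.max(0).round(3))
# slope away from key
```

```text
14.35 [ 0.39594336 -0.42150196  0.17595217] 0.0023056351453240873
pred px 262.26487686354295 147.66809470078113
[249 134  25  24 469] [260.9 145.6] [ 0.4315 -0.4287  0.0373] normal [-0.328  0.046  0.944] minmax [ 0.418 -0.441  0.021] [ 0.443 -0.415  0.044]
```

Call:
move_arm:
  commands:
    - [[2,0.7,0,0],[3,0.7,0,0],[3,0.6,0,0],[2,0,0,0],[1.2,0,0,0],[0.5,0,0,0],[0,0,0,0],[0,0,0,0]]

```text
clock: 15.2
tool_pos: [0.4165, -0.4262, 0.06]
orientation: [65.2, 89.9, -37.4]
force: [0.2, -1.0, -0.2]
opening: 0.0005
```

Call:
move_arm:
  commands:
    - [[0,0,0,0],[0,0,0,0]]

```text
clock: 15.4
tool_pos: [0.4163, -0.4262, 0.0601]
orientation: [73.1, 89.9, -29.6]
force: [-0.4, 0.1, -0.1]
opening: 0.0009
```

Run:
```python
from h import *
o=get_obs();t=o['tool_pos'];print(t,o['force']);k=np.array([.431,-.429,.038])-t
print('key rel tool y,z cm',k[:2]@[.977,-.215]*100,k[:2]@[-.215,-.977]*100,k[2])
p,d=snapshot('wrist');np.savez('k2.npz',p=p,d=d,T=toolT(o));s,sd=snapshot('side')
a=cv2.resize(s[130:200,255:325],(500,500),interpolation=2);b=cv2.resize(p[130:330,200:320],(300,500))
cv2.imwrite('pics/k2.png',np.hstack([a,b])[...,::-1])
```

```text
[ 0.41625675 -0.42615896  0.060057  ] [-0.38145249  0.13181572 -0.12665035]
key rel tool y,z cm 1.5014977812803254 -0.03941032647351434 -0.022057000953438592
```

View pics/k2.png

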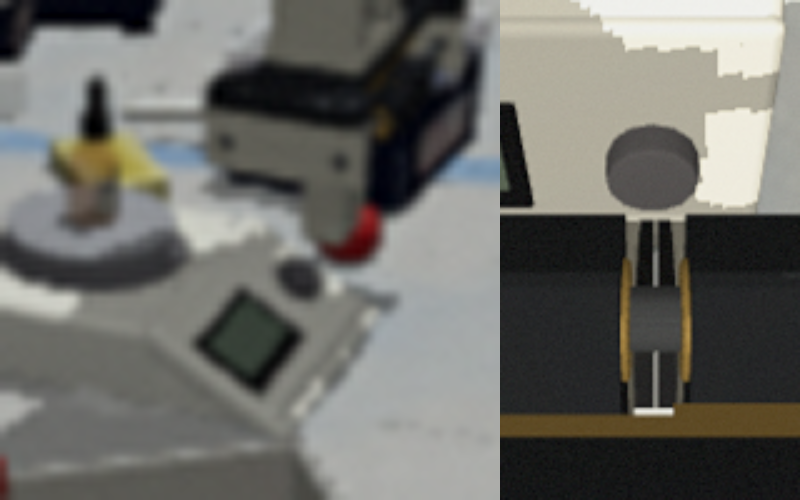

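The bottle stands on the pan at crop (95,190). The closed fingers are lined up with the key, which is 1.5 cm ahead. I'll press along the key's axis in small steps.

Call:
move_arm:
  commands:
    - [[0.7,0.05,0,0],[0.5,0.25,0,0],[0.4,0.2,0,0],[0.17,0.1,0,0],[0,0,0,0],[0,0,0,0]]

```text
clock: 16.1
tool_pos: [0.4218, -0.4272, 0.0413]
orientation: [-90.0, 90.0, 167.3]
force: [-0.0, -0.0, -0.1]
opening: 0.0003
```

Call:
move_arm:
  commands:
    - [[0.17,0.1,0,0],[0.17,0.1,0,0],[0,0,0,0]]

```text
clock: 16.4
tool_pos: [0.4237, -0.4277, 0.038]
orientation: [51.7, 90.0, -51.0]
force: [-1.3, -0.4, 2.2]
opening: 0.0008
```

Call:
move_arm:
  commands:
    - [[0.17,0.1,0,0],[0,0,0,0],[0,0,0,0]]

```text
clock: 16.7
tool_pos: [0.4247, -0.4279, 0.0364]
orientation: [44.5, 90.0, -58.1]
force: [-0.7, 1.1, 4.3]
opening: 0.0005
```

Call:
move_arm:
  commands:
    - [[0.17,0.1,0,0],[0,0,0,0],[0,0,0,0]]

```text
clock: 17.0
tool_pos: [0.4253, -0.4281, 0.0353]
orientation: [-46.9, 90.0, -149.5]
force: [-2.9, 1.3, 9.9]
opening: 0.0004
```

Call:
move_arm:
  commands:
    - [[0.17,0.1,0,0],[0,0,0,0],[0,0,0,0]]

```text
clock: 17.3
tool_pos: [0.4256, -0.4283, 0.0347]
orientation: [-68.1, 89.9, -170.7]
force: [-8.3, 5.0, 21.1]
opening: 0.0007
```

The force jumped from about 4 N to 21 N after about 5 mm of travel, so the key is on its stop. Backing off along its axis.

Call:
move_arm:
  commands:
    - [[-0.5,-0.3,0,0],[-0.9,-0.5,0,0],[-1.5,-0.6,0,0],[-3,0,0,0],[-3,0,0,0],[-2,0,0,0],[0,0,0,0],[0,0,0,0]]

```text
clock: 18.1
tool_pos: [0.4129, -0.4251, 0.1428]
orientation: [87.5, 89.9, -15.2]
force: [-0.4, -0.7, -1.2]
opening: 0.0003
```

Run:
```python
from h import *
o=get_obs();print(o['clock'],o['tool_pos'],o['force']);T0=toolT(o)
p,d=snapshot('wrist');c=calibration('wrist');M,T=c['mtx'],T0@c['tool_from_camera']
P=cloud(d,M,T);V=p.max(2).astype(int)
m=(V>60)&(V<150)&(np.hypot(P[...,0]-.431,P[...,1]+.429)<.025)&(P[...,2]>.02)&(P[...,2]<.06)
print('key',m.sum(),P[m].mean(0).round(4))
m=(P[...,2]>.075)&(P[...,2]<.17)&(np.hypot(P[...,0]-.538,P[...,1]+.41)<.04)
for z in (.08,.095,.135,.145):
    k=m&(abs(P[...,2]-z)<.006)
    if k.any(): print(round(z,3),k.sum(),np.median(P[k],0).round(4))
t,dt=snapshot('top');t0=np.load('top0.npz')['p']
D=cv2.GaussianBlur(cv2.absdiff(t,t0),(3,3),0).max(2)>45
n,l,st,ce=cv2.connectedComponentsWithStats(D.astype(np.uint8))
for i in range(1,n):
    if st[i,4]>6:print(st[i].tolist())
```

```text
18.1 [ 0.41288852 -0.42509914  0.14279253] [-0.37612135 -0.67332771 -1.22331625]
key 542 [ 0.4316 -0.4286  0.0374]
0.08 115 [ 0.5262 -0.4173  0.0807]
0.095 429 [ 0.5285 -0.4158  0.0991]
0.135 277 [ 0.5332 -0.4118  0.1379]
0.145 276 [ 0.5354 -0.4103  0.1417]
[236, 151, 215, 172, 13713]
[143, 165, 11, 16, 127]
[273, 216, 4, 5, 12]
[340, 219, 4, 2, 7]
[330, 220, 7, 6, 26]
[339, 222, 6, 7, 23]
[0, 249, 29, 42, 566]
[217, 322, 55, 62, 1673]
[191, 325, 26, 11, 182]
[87, 329, 95, 55, 2385]
[288, 338, 4, 9, 10]
[236, 347, 8, 8, 49]
[284, 348, 4, 10, 13]
[274, 373, 5, 10, 15]
[77, 378, 39, 6, 163]
```

The key is back at its free height of 0.0374 m, the bottle is standing, and the vials are unchanged in the top view. The robot touches nothing, so I'm handing in.

```bash
python3 -c "
from plant import close_job
print(close_job())"
```

```text
the job is handed in; nothing more can be done
None
```

The dropper bottle is standing upright near the middle of the balance pan, and I pressed the key fully and let it spring back. I handed the job in at about 18 s of the 53 s allowed, with the gripper clear of everything; `close_job()` reports no verdict.

- **Bottle:** The tool can only point straight down, so I gripped the bottle in its left pocket. I turned it upright against the pocket's rear wall, with up to about 17 N on the rack. I then set it on the pan with about 1.6 N of contact and let go.
- **Key:** I pressed along the key's axis until the force rose from about 4 N to 21 N after about 5 mm of travel, so it was on its stop.

**Last checks:**
- The bottle stands with its axis about 2 mm from the pan centre by my estimate, and its top is about 0.145 m up.
- The key read 0.0374 m, the same as before the press.
- The top view showed no change at the two vials, only at the emptied pocket.

**Uncertain:**
- My estimates of the pan centre differed by up to 7 mm (one ray estimate was the outlier), and I used the depth circle fit.
- The arm partly covered the balance and dish area in the last top view, so I did not recheck the dish, timer and red bulb in it. I never moved near them.

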